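Fit the filter cap on the hair dryer and hold it home

ROBOT

A 7-joint arm with a two-finger parallel gripper is mounted at the origin on the work surface. World frame = base frame: x ahead of the robot, y to its left, z up, the work surface at z = 0. Lengths are in m, angles in rad, forces in N, time in s.
With the tool pointing down it reaches from about 0.4 to 0.875 m from the base axis. Payload 19.3 kg.
Tool frame: the origin (TCP) lies at the very end of the fingers, on their centre line; the grasp point (between the pads) lies 19 mm behind it; z points along the fingers, y is the direction in which the jaws open and shut (so a half turn about z gives the same grasp; the last joint's range is limited). The gripper opens to 85 mm and grips with 20 to 120 N. Pads are 22 mm wide; open, the fingers measure 114 mm over their backs; the gripper's body (76 mm by 85 mm) begins 54 mm behind the grasp point. The pads swing forward as they close: fully open they stand 13 mm farther back than shut.
Start: joints at [1.23, 0.521, -0.036, 1.599, 0.021, 1.021, -0.113], TCP at [0.167, -0.602, 0.231] pointing down, gripper open.
Joint ranges: [-2.91, 2.91], [-0.3, 2.13], [-1.5, 1.42], [0.17, 2.43], [-1.26, 4.41], [0.16, 1.93], [-2.52, 2.52]. Speed limits (rad/s): [1.89, 1.89, 2.39, 2.39, 3.01, 3.01, 3.01].

INTERFACE

Orientations are given as [roll, pitch, yaw] about the fixed x, y, z axes, in that order (R = Rz(yaw) Ry(pitch) Rx(roll)).
In Python, from workcell import bot gives the robot as it stands.
- The arm moves only by the tool apply_moves, never from a script. Its argument "commands" is a list of rows, each an object with "travel": the shift along the tool's x, y, z in m, a list of three; "twist": the turn, a rotation vector about the tool's x, y, z in degrees, a list of three; "claw": the finger opening in m, from 0 to 0.0854. A call has 1 to 10 rows; each row is the pose to reach, as a shift and turn from the pose commanded when the call began, along the tool's axes at that moment; what a row does not reach only later rows make up. A row lasts 1/10 s, in which the tool goes at most 50 mm and 8.59 degrees, less where a joint would pass 70% of its speed; a pose out of reach is approached as far as the arm can. A call with a gripper value outside its range is refused whole. The fingers move at their own pace and stop on an object; "force" is the grip in N (left out, the last holds). Time passes only in rows, so rows that repeat a pose let the fingers close. It gives the time, the measured TCP pose, the force and the opening at its end, in the units of the state.
- bot.observe(): the state, without advancing time (a new reading comes with each control period).
- bot.grab_frame(name): name is "side" or "top" or "wrist"; returns a dict with "frame" (420x560x3 uint8, blue, green, red), "fx", "fy", "cx", "cy" (pixels), "pose" (4x4, takes a point from camera to world coordinates); the wrist camera has in their place "tool_from_camera" (4x4, takes a point from camera to tool coordinates, whose origin is the TCP and whose axes are the flange's). Camera axes: x right, y up, looking along -z (the intrinsics and any distortion apply to the point x, -y, -z); pixel columns grow to the right and rows downward; lengths in m; the calibration is good to about 2 mm. A picture is of the moment at which its call begins: read the wrist's pose just before it. There is no depth.
- bot.job_done(): hands the job in, once; it reports no verdict.
The state is a dict: "clock": time; "qpos": joint angles; "qd": joint speeds; "joint_efforts": joint torques, N m; "position": TCP position; "tool_rot": TCP orientation; "force": force on the tool from outside, world axes, zero at the start; "moment": the same for the moment, N m; "grip_width": finger opening in m.
Only numpy, scipy, OpenCV 4.12 (cv2) and the standard library are available. Lean on these libraries where they do the work, as an engineer would, in place of code of your own. Each camera call takes 0.05 s, during which the arm holds its last target.

TASK

Lift the knurled filter cap out of the red basket and set it, grille up, over the metal spigot of the hair dryer that stands nose down in its holder. Turn the cap until the hidden keyways under it drop over the pins, then push it fully home against the sprung seal ring and finish while still holding it there, without letting go. Leave the tape roll, the hair clip, the tint bowl and the tint brush where they are.

Things in the scene. Friction and masses are not known exactly. Their poses are not given: they have to be found in the camera images.
- cap_center (a point): Filter cap: round black knurled collar, 56 mm across, 40 mm high, 60 g, steel grille on top, open below; stands upright on the basket's floor. Point on its axis, half-way up; z is its axis, up; x, y tell nothing of use. Grip the knurled side anywhere round it; 26 mm above the lower rim suits: the fingertips then clear the basket's floor and, at the end, the dryer.
- cap_rim (a point): Centre of the cap's lower rim, 20 mm below its centre. Inside, at the rim, is a flange 6 mm high with a 37 mm round bore and four keyways 10.5 mm wide, 90 degrees apart, hidden from above. Their angle to the pins differs each time and cannot be known from any pose: turn the cap, pressed lightly down (about 7 N), up to 90 degrees either way until it drops (0.13 rad of play either way).
- spigot_top (a point): Centre of the top of the metal spigot at the upper end (air intake) of an ivory hair dryer fixed nose down in a black holder. Upright, 34 mm across, 30 mm high, top edge bevelled. Cap's centre above this point: 8 mm while it rests on the pin tips (not keyed), 2 mm when, keyed, it meets the seal ring, -6 mm fully home. z up; x along the dryer's handle.
- dryer_shoulder (a point): Centre of the flat shoulder of the dryer at the spigot's foot, 82 mm across, 130 mm above the table. Four fixed upright pins, 5 mm thick, domed, tips 18 mm above the shoulder, stand round the spigot 90 degrees apart, 20.5 mm from its axis; their angle differs each time and is not that of these axes. The handle sticks out along x to 142 mm from the axis, 70 to 100 mm above the table.
- seal (a joint): Black rubber seal ring, 55 mm across, round the foot of the spigot, on a spring. 0 = up (its top 12 mm above the shoulder), 0.008 m = fully down, cap home. The spring pushes up with 3 N at the start and 8 N fully down, so it lifts the cap again if the cap is let go.
- basket_floor (a point): Red mesh-look basket, fixed to the table, 200 mm (x) by 310 mm (y) outside, 48 mm high, walls and floor 5 mm thick. This point is the centre of its inner floor. The cap lies in its half towards the basket's own +y, at least 60 mm from the walls; the tape roll and the clip in the other half.
- tape_center (a point): Roll of clear tape lying flat in the basket, 48 mm across, 16 mm high, with a 28 mm hole; point at its centre. To be left alone.
- clip_center (a point): Black hair clip lying in the basket, 85 by 14 by 14 mm, long along x; point at its centre. To be left alone.
- bowl_mid (a point): Black open tint bowl on the table beyond the work, 110 mm across, 50 mm high; point on its axis 25 mm up. To be left alone.
- brush_mid (a point): Black flat tint brush lying on the table near the robot, 180 mm long (along x), up to 50 mm wide, 8 mm high; point near its middle. To be left alone.

How it is judged:
On the way:
1. the cap is lifted clear out of the basket (z of cap_center in the frame of basket_floor above 0.075 m and contact force between the fingers and cap above 1 N), for 0.2 s.
At the end, for the whole second after the job is handed in: Cap upright (0.1 rad) over the spigot, keyways over the pins, within 2.5 mm of home height and 4 mm of the axis, at rest, seal ring down at least 5.5 of 8 mm, fingers still on the cap (over 2 N); tape roll, clip, bowl and brush within 40 mm of where they were (z of cap_center in the frame of spigot_top below -0.0035 m and horizontal distance between cap_center and spigot_top below 0.004 m and angle between cap_center's own z axis and vertical below 0.1 rad and value of joint seal above 0.0055 m and linear speed of cap below 0.02 m/s and contact force between the fingers and cap above 2 N and distance of each of tape_center, clip_center, bowl_mid, brush_mid from where it was at the start of the episode below 0.04 m); the arm keeps its last pose, push and grip.
It fails at once if the tape roll is pushed more than 40 mm away (distance of tape_center from where it was at the start of the episode above 0.04 m).
It fails at once if the hair clip is pushed more than 40 mm away (distance of clip_center from where it was at the start of the episode above 0.04 m).
It fails at once if the tint bowl is pushed more than 40 mm away (distance of bowl_mid from where it was at the start of the episode above 0.04 m).
It fails at once if the tint brush is pushed more than 40 mm away (distance of brush_mid from where it was at the start of the episode above 0.04 m).
It also fails if it takes over 51 s, if anything falls off the work surface, if the arm or the gripper's body presses on something with over 40 N, if the wrist force passes 120 N, or if a joint passes its speed limit or range.

## Working session

There is one attempt and no reset: what is moved stays moved. The work goes in short steps, Python scripts to look and compute and a tool call to move; the robot and the scene stay as the last step left them, time stands still between calls to the robot, and variables do not carry over. Pictures are saved under pics/ and viewed, and the job is handed in when it is done.

Besides the shell and the picture viewer there is one more tool, called after "Call:" by a JSON object that holds its "name" and its "arguments", one argument or row to a line. apply_moves: Moves the arm, as the interface text tells. Its arguments: {"type":"object","properties":{"commands":{"type":"array"},"force":{"type":"number"}},"required":["commands"]}

```bash
mkdir -p pics; ls
python3 - <<'E'
from workcell import bot
import cv2
s=bot.observe();print(s)
for n in("side","top","wrist"):
    d=bot.grab_frame(n);cv2.imwrite(f"pics/{n}0.png",d["frame"]);print(n,{k:v for k,v in d.items() if k!="frame"})
E
```

```text
pics
{'clock': 0.0, 'qpos': array([ 1.22978971,  0.52204886, -0.03634208,  1.60000274,  0.02117989,
        1.0211208 , -0.1127726 ]), 'qd': array([ 0.00010887,  0.00242182, -0.00127471, -0.00108532, -0.00053763,
       -0.0002468 ,  0.00101621]), 'joint_efforts': array([-8.32220885e-04, -9.27088666e+01,  1.97894365e+00, -3.69909525e+01,
        1.77069521e-02,  8.26388161e-03,  5.41987174e-05]), 'position': array([ 0.16707662, -0.6018925 ,  0.23070574]), 'tool_rot': array([-3.14039859e+00,  6.19039885e-05,  2.70826195e-01]), 'force': array([-0.53273211, -0.38977373,  0.28344353]), 'moment': array([-0.03257948, -0.01590014, -0.06880408]), 'grip_width': 0.08549191656778221}
side {'fx': 398.6636857794991, 'fy': 398.6636857794991, 'cx': 277.5370402119744, 'cy': 209.55149921302123, 'pose': array([[ 0.95194942,  0.16158955, -0.26015594,  0.35618342],
       [-0.30622532,  0.49034502, -0.81595822, -0.77097672],
       [-0.00428415,  0.85641729,  0.51626647,  0.58364286],
       [ 0.        ,  0.        ,  0.        ,  1.        ]])}
top {'fx': 464.25547761263175, 'fy': 464.25547761263175, 'cx': 278.73753775529417, 'cy': 210.47556866613567, 'pose': array([[-0.0245347 ,  0.98412202, -0.17578934,  0.4204103 ],
       [-0.9995283 , -0.02739743, -0.01387624, -0.03323413],
       [-0.01847209,  0.17536597,  0.98433001,  0.98863062],
       [ 0.        ,  0.        ,  0.        ,  1.        ]])}
wrist {'fx': 334.161399680756, 'fy': 334.161399680756, 'cx': 281.43670669019906, 'cy': 208.12029935301777, 'tool_from_camera': array([[ 8.26431273e-04,  9.47215425e-01,  3.20596719e-01,
         8.23608828e-02],
       [ 9.99998856e-01, -3.76576093e-04, -1.46517920e-03,
         3.05362609e-05],
       [-1.26711128e-03,  3.20597563e-01, -9.47214652e-01,
        -1.41349923e-01],
       [ 0.00000000e+00,  0.00000000e+00,  0.00000000e+00,
         1.00000000e+00]])}
```

View pics/side0.png

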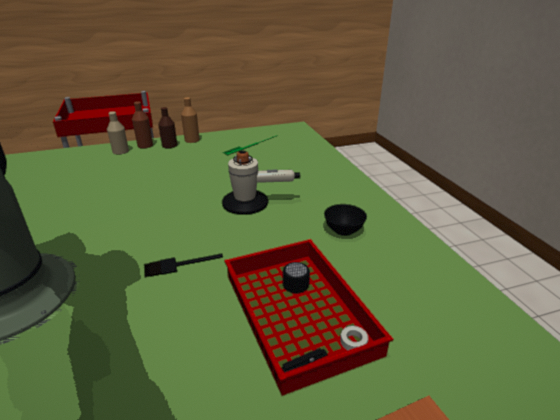

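View pics/top0.png

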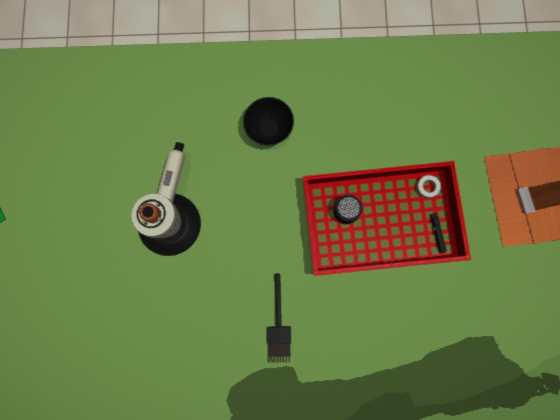

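View pics/wrist0.png

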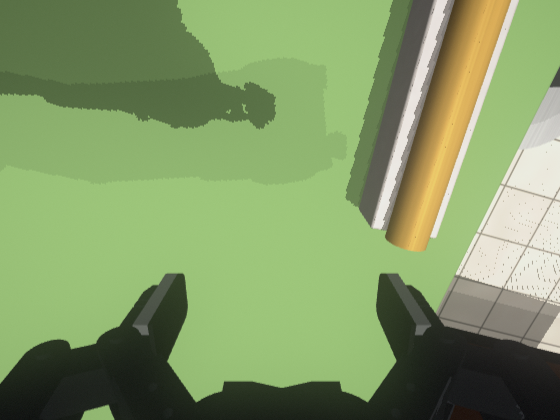

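The side view shows the cap at about (295,277), the dryer at (243,160), the bowl at (345,220) and the brush at (185,262). The top view shows the cap at (348,209) and the spigot at about (150,212). The wrist camera sees neither yet. Next I'll enlarge the crops.

```bash
cat > h.py <<'E'
import numpy as np, cv2
from workcell import bot
from scipy.spatial.transform import Rotation as R
def pose(d,s=None):
    if "pose" in d: return d["pose"]
    T=np.eye(4);T[:3,:3]=R.from_euler('xyz',s["tool_rot"]).as_matrix();T[:3,3]=s["position"]
    return T@d["tool_from_camera"]
def ray(d,uv,s=None):
    P=pose(d,s);v=np.array([(uv[0]-d["cx"])/d["fx"],-(uv[1]-d["cy"])/d["fy"],-1.])
    return P[:3,3],P[:3,:3]@v
def onz(d,uv,z,s=None):
    o,v=ray(d,uv,s);return o+v*(z-o[2])/v[2]
def proj(d,p,s=None):
    q=np.linalg.inv(pose(d,s))@np.append(p,1);return d["cx"]+d["fx"]*q[0]/-q[2],d["cy"]-d["fy"]*q[1]/-q[2]
E
python3 - <<'E'
import cv2,numpy as np
a=cv2.imread('pics/top0.png');b=cv2.imread('pics/side0.png')
f=lambda i,x,y,w,h,k:cv2.resize(i[y:y+h,x:x+w],None,fx=k,fy=k,interpolation=cv2.INTER_NEAREST)
out=np.hstack([f(a,115,175,70,70,5),f(a,315,175,70,70,5)])
out2=np.hstack([f(b,210,140,70,70,5),f(b,260,245,70,70,5)])
cv2.imwrite('pics/crop0.png',np.clip(np.vstack([out,out2])[:,:].astype(float)*1.5,0,255)[:600] if 0 else np.clip(cv2.resize(np.vstack([out,out2]),(600,600),interpolation=cv2.INTER_NEAREST).astype(float)*1.5,0,255))
E
```

```text
[ WARN:0@0.087] global loadsave.cpp:1063 imwrite_ Unsupported depth image for selected encoder is fallbacked to CV_8U.
```

View pics/crop0.png

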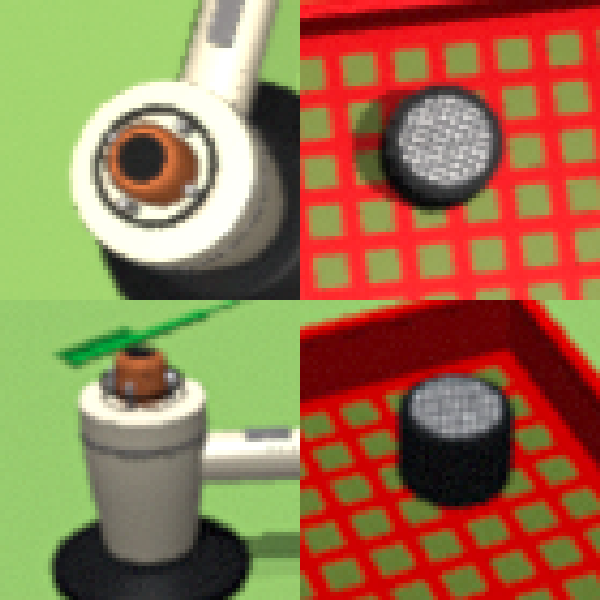

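Run:
```python
from h import *
t=bot.grab_frame("top");s=bot.grab_frame("side")
print("cap",onz(t,(349.8,208.1),.045),onz(s,(296.2,269.7),.045))
print("spig",onz(t,(148.1,211.9),.160),onz(s,(242.2,152.1),.160))
print("shoulder",onz(t,(153.0,215.1),.130))
# spigot via masks
hsv=cv2.cvtColor(t["frame"],cv2.COLOR_BGR2HSV)
h2=cv2.cvtColor(s["frame"],cv2.COLOR_BGR2HSV)
# grille: low sat bright
for n,d,h,box in(("top",t,hsv,(325,185,375,235)),("side",s,h2,(275,255,320,300))):
    x0,y0,x1,y1=box;m=((h[...,1]<60)&(h[...,2]>80)).astype(np.uint8)
    w=np.zeros_like(m);w[y0:y1,x0:x1]=m[y0:y1,x0:x1];w=cv2.morphologyEx(w,cv2.MORPH_CLOSE,np.ones((5,5)))
    c=max(cv2.findContours(w,0,2)[0],key=cv2.contourArea);e=cv2.fitEllipse(c);print(n,e,onz(d,e[0],.045))
m=((hsv[...,2]>90)&(hsv[...,1]<90)).astype(np.uint8);w=np.zeros_like(m);w[185:245,125:190]=m[185:245,125:190]
# handle axis direction: pts along handle
for n,uv in(("h1",(171,185)),("h2",(176,155)),("tip",(180,146))): print(n,onz(t,uv,.1))
# basket corners
for uv in((304,178),(454,163),(469,261),(316,273)):print("bk",onz(t,uv,.048))
for n,uv in(("tape",(430,186)),("clip",(438,233)),("bowl",(269,121)),("brush",(279,320))):print(n,onz(t,uv,.01))
```

```text
cap [ 0.58982632 -0.1664742   0.045     ] [ 0.5900509  -0.16395859  0.045     ]
spig [0.57238301 0.21646986 0.16      ] [0.57105848 0.21537095 0.16      ]
shoulder [0.57149641 0.21607237 0.13      ]
top ((348.6198425292969, 207.2744140625), (19.728281021118164, 20.521991729736328), 107.61964416503906) [ 0.5916227  -0.16413742  0.045     ]
side ((295.6650695800781, 269.3032531738281), (12.095107078552246, 19.674217224121094), 92.34903717041016) [ 0.58942943 -0.16239998  0.045     ]
h1 [0.63604866 0.19050177 0.1       ]
h2 [0.69721607 0.18148639 0.1       ]
tip [0.71569058 0.17371589 0.1       ]
bk [ 0.65559553 -0.07424933  0.048     ]
bk [ 0.67858931 -0.38717522  0.048     ]
bk [ 0.4749635 -0.3986727  0.048    ]
bk [ 0.45887839 -0.09162243  0.048     ]
tape [ 0.63953513 -0.34567647  0.01      ]
clip [ 0.53757639 -0.35417839  0.01      ]
bowl [ 0.79735546 -0.00278729  0.01      ]
brush [ 0.36660595 -0.0143672   0.01      ]
```

```bash
cat >> h.py <<'E'
def delta(p,yaw,roll=np.pi,s=None):
    s=s or bot.observe();A=R.from_euler('xyz',s["tool_rot"]);B=R.from_euler('xyz',[roll,0,yaw])
    t=A.inv().apply(np.array(p)-s["position"]);w=(A.inv()*B).as_rotvec(degrees=True)
    print("clock",s["clock"],"pos",s["position"].round(4),"rot",s["tool_rot"].round(4),"q",s["qpos"].round(2),"F",s["force"].round(1),"M",s["moment"].round(2),"w",round(s["grip_width"],4))
    print("travel",t.round(4),"twist",w.round(2))
E
python3 -c "
from h import *
delta([.59,-.164,.15],1.3)"
```

```text
clock 0.25 pos [ 0.1671 -0.6021  0.231 ] rot [-3.1411  0.      0.2708] q [ 1.23  0.52 -0.04  1.6   0.02  1.02 -0.11] F [-0.4 -0.6  0.7] M [-0.03 -0.    0.02] w 0.086
travel [ 0.5246 -0.309   0.0812] twist [-3.000e-02 -1.000e-02 -5.897e+01]
```

Call:
{"name": "apply_moves", "arguments": {
  "commands": [
    {"travel": [0.016,-0.009,0],"twist": [0,0,-2]},
    {"travel": [0.04,-0.024,0],"twist": [0,0,-6]},
    {"travel": [0.07,-0.041,0],"twist": [0,0,-10]},
    {"travel": [0.1,-0.059,0],"twist": [0,0,-14]},
    {"travel": [0.13,-0.077,0],"twist": [0,0,-18]},
    {"travel": [0.16,-0.094,0],"twist": [0,0,-22]},
    {"travel": [0.19,-0.112,0],"twist": [0,0,-26]},
    {"travel": [0.22,-0.13,0],"twist": [0,0,-30]},
    {"travel": [0.25,-0.147,0],"twist": [0,0,-34]},
    {"travel": [0.27,-0.159,0],"twist": [0,0,-37]}
  ]
}}

```text
invalid input at $.commands[0]: expected keys travel, twist, claw
```

```bash
python3 -c "
from h import *
delta([.59,-.164,.15],1.3)"
```

```text
clock 0.25 pos [ 0.1671 -0.6021  0.231 ] rot [-3.1411  0.      0.2708] q [ 1.23  0.52 -0.04  1.6   0.02  1.02 -0.11] F [-0.4 -0.6  0.7] M [-0.03 -0.    0.02] w 0.086
travel [ 0.5246 -0.309   0.0812] twist [-3.000e-02 -1.000e-02 -5.897e+01]
```

Call:
{"name": "apply_moves", "arguments": {
  "commands": [
    {"travel": [0.016,-0.009,0],"twist": [0,0,-2],"claw": 0.085},
    {"travel": [0.04,-0.024,0],"twist": [0,0,-6],"claw": 0.085},
    {"travel": [0.07,-0.041,0],"twist": [0,0,-10],"claw": 0.085},
    {"travel": [0.1,-0.059,0],"twist": [0,0,-14],"claw": 0.085},
    {"travel": [0.13,-0.077,0],"twist": [0,0,-18],"claw": 0.085},
    {"travel": [0.16,-0.094,0],"twist": [0,0,-22],"claw": 0.085},
    {"travel": [0.19,-0.112,0],"twist": [0,0,-26],"claw": 0.085},
    {"travel": [0.22,-0.13,0],"twist": [0,0,-30],"claw": 0.085},
    {"travel": [0.25,-0.147,0],"twist": [0,0,-34],"claw": 0.085},
    {"travel": [0.27,-0.159,0],"twist": [0,0,-37],"claw": 0.085}
  ]
}}

```text
clock: 1.25
position: [0.3866, -0.3743, 0.2314]
tool_rot: [3.141, -0.001, 0.922]
force: [1.0, -0.7, -0.1]
grip_width: 0.0852
```

```bash
python3 -c "
from h import *
delta([.59,-.164,.15],1.3)"
```

```text
clock 1.25 pos [ 0.3866 -0.3743  0.2314] rot [ 3.1414e+00 -6.0000e-04  9.2240e-01] q [ 0.86  0.39 -0.27  1.82  0.13  0.94 -0.11] F [ 1.  -0.7 -0.1] M [-0.02 -0.01 -0.04] w 0.0852
travel [0.2904 0.035  0.0816] twist [ 2.000e-02 -3.000e-02 -2.163e+01]
```

Call:
{"name": "apply_moves", "arguments": {
  "commands": [
    {"travel": [0.03,0.004,0.008],"twist": [0,0,-3],"claw": 0.085},
    {"travel": [0.06,0.007,0.016],"twist": [0,0,-6],"claw": 0.085},
    {"travel": [0.09,0.011,0.025],"twist": [0,0,-9],"claw": 0.085},
    {"travel": [0.12,0.014,0.034],"twist": [0,0,-12],"claw": 0.085},
    {"travel": [0.15,0.018,0.043],"twist": [0,0,-14],"claw": 0.085},
    {"travel": [0.18,0.022,0.052],"twist": [0,0,-16],"claw": 0.085},
    {"travel": [0.21,0.025,0.06],"twist": [0,0,-18],"claw": 0.085},
    {"travel": [0.24,0.029,0.067],"twist": [0,0,-20],"claw": 0.085},
    {"travel": [0.27,0.033,0.075],"twist": [0,0,-21.6],"claw": 0.085},
    {"travel": [0.29,0.035,0.0816],"twist": [0,0,-21.6],"claw": 0.085}
  ]
}}

```text
clock: 2.25
position: [0.5902, -0.1659, 0.1491]
tool_rot: [-3.141, -0.001, 1.297]
force: [0.1, -0.3, 0.9]
grip_width: 0.0848
```

```bash
python3 -c "
from h import *
delta([.59,-.164,.15],1.3)
s=bot.observe();d=bot.grab_frame('wrist');cv2.imwrite('pics/w1.png',d['frame'])"
```

```text
clock 2.25 pos [ 0.5902 -0.1659  0.1491] rot [-3.1415e+00 -6.0000e-04  1.2966e+00] q [ 0.43  0.62 -0.36  1.69  0.27  0.88 -0.32] F [ 0.1 -0.3  0.9] M [-0.03  0.01  0.01] w 0.0848
travel [ 0.0018 -0.0007 -0.0009] twist [-0.01 -0.04 -0.19]
```

View pics/w1.png

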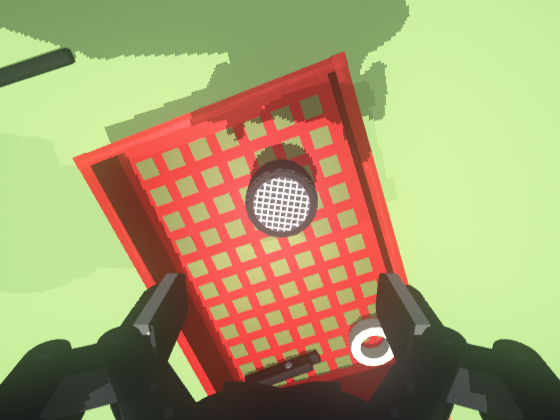

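The wrist view shows the grille centred near (282,205), with the dark collar around it.

```bash
python3 -c "
from h import *
s=bot.observe();d=bot.grab_frame('wrist')
m=(d['frame'].min(2)>150).astype(np.uint8);w=np.zeros_like(m);w[165:245,240:325]=m[165:245,240:325]
w=cv2.morphologyEx(w,cv2.MORPH_CLOSE,np.ones((5,5)))
e=cv2.fitEllipse(max(cv2.findContours(w,0,2)[0],key=cv2.contourArea));print(e,onz(d,e[0],.045,s))
delta([.59,-.164,.012],1.3)
"
```

```text
((280.50665283203125, 208.38145446777344), (51.78257751464844, 54.848514556884766), 91.30236053466797) [ 0.59053205 -0.16359869  0.045     ]
clock 2.35 pos [ 0.5902 -0.1648  0.1487] rot [-3.1406e+00 -1.4000e-03  1.2977e+00] q [ 0.42  0.62 -0.36  1.69  0.27  0.88 -0.32] F [-0.1 -0.7 -0. ] M [ 0.01  0.03 -0.02] w 0.0853
travel [ 0.0005 -0.0003  0.1367] twist [-0.05 -0.08 -0.13]
```

Call:
{"name": "apply_moves", "arguments": {
  "commands": [
    {"travel": [0.0005,0,0.02],"twist": [0,0,0],"claw": 0.085},
    {"travel": [0.001,0,0.045],"twist": [0,0,0],"claw": 0.085},
    {"travel": [0.001,0,0.07],"twist": [0,0,0],"claw": 0.085},
    {"travel": [0.001,0,0.095],"twist": [0,0,0],"claw": 0.085},
    {"travel": [0.001,0,0.115],"twist": [0,0,0],"claw": 0.085},
    {"travel": [0.001,0,0.13],"twist": [0,0,0],"claw": 0.085},
    {"travel": [0.001,0,0.1365],"twist": [0,0,0],"claw": 0.085},
    {"travel": [0.001,0,0.1365],"twist": [0,0,0],"claw": 0.085}
  ]
}}

```text
clock: 3.15
position: [0.589, -0.1671, 0.0128]
tool_rot: [-3.141, 0.0, 1.294]
force: [0.4, 0.7, -0.4]
grip_width: 0.0849
```

Call:
{"name": "apply_moves", "arguments": {
  "commands": [
    {"travel": [0,0,0],"twist": [0,0,0],"claw": 0.045},
    {"travel": [0,0,0],"twist": [0,0,0],"claw": 0.045},
    {"travel": [0,0,0],"twist": [0,0,0],"claw": 0.045},
    {"travel": [0,0,0],"twist": [0,0,0],"claw": 0.045},
    {"travel": [0,0,0],"twist": [0,0,0],"claw": 0.045},
    {"travel": [0,0,0],"twist": [0,0,0],"claw": 0.045},
    {"travel": [0,0,0],"twist": [0,0,0],"claw": 0.045},
    {"travel": [0,0,0],"twist": [0,0,0],"claw": 0.045}
  ],
  "force": 50
}}

```text
clock: 3.95
position: [0.5898, -0.1672, 0.0145]
tool_rot: [3.14, 0.0, 1.293]
force: [-3.0, 0.2, 10.3]
grip_width: 0.0552
```

```bash
python3 -c "
from h import *
delta([.572,.216,.21],1.9)
s=bot.observe();d=bot.grab_frame('wrist');cv2.imwrite('pics/w2.png',d['frame'])"
```

```text
clock 3.95 pos [ 0.5898 -0.1672  0.0145] rot [3.1402e+00 1.0000e-04 1.2932e+00] q [ 0.38  0.8  -0.29  1.75  0.36  0.64 -0.4 ] F [-3.   0.2 10.3] M [ 0.17  0.7  -0.09] w 0.0552
travel [ 0.3636 -0.1219 -0.1957] twist [ 7.000e-02  3.000e-02 -3.477e+01]
```

View pics/w2.png

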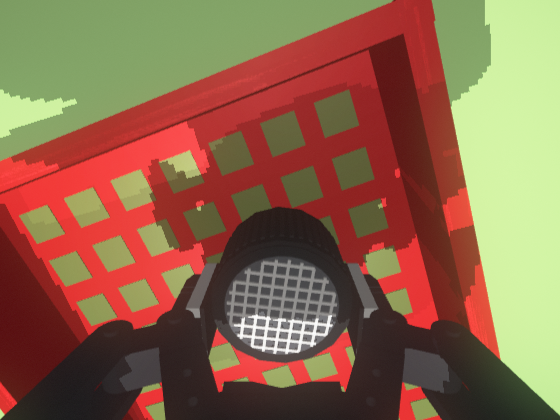

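The fingers have closed on the cap at 55.2 mm; the grille is at about (282,305) in the wrist view. I'll lift it next.

Call:
{"name": "apply_moves", "arguments": {
  "commands": [
    {"travel": [0,0,-0.01],"twist": [0,0,0],"claw": 0.045},
    {"travel": [0,0,-0.03],"twist": [0,0,0],"claw": 0.045},
    {"travel": [0,0,-0.055],"twist": [0,0,0],"claw": 0.045},
    {"travel": [0,0,-0.085],"twist": [0,0,0],"claw": 0.045},
    {"travel": [0,0,-0.115],"twist": [0,0,0],"claw": 0.045},
    {"travel": [0,0,-0.145],"twist": [0,0,0],"claw": 0.045},
    {"travel": [0,0,-0.175],"twist": [0,0,0],"claw": 0.045},
    {"travel": [0,0,-0.197],"twist": [0,0,0],"claw": 0.045},
    {"travel": [0,0,-0.197],"twist": [0,0,0],"claw": 0.045},
    {"travel": [0,0,-0.197],"twist": [0,0,0],"claw": 0.045}
  ],
  "force": 60
}}

```text
clock: 5.0
position: [0.5893, -0.1671, 0.211]
tool_rot: [3.14, 0.0, 1.294]
force: [-0.7, 0.3, -1.4]
grip_width: 0.055
```

```bash
python3 -c "
from h import *
delta([.572,.216,.21],1.9)
s=bot.observe();d=bot.grab_frame('wrist');cv2.imwrite('pics/w3.png',d['frame']);d=bot.grab_frame('side');cv2.imwrite('pics/s3.png',d['frame'])"
```

```text
clock 5.0 pos [ 0.5893 -0.1671  0.211 ] rot [3.1404e+00 2.0000e-04 1.2935e+00] q [ 0.44  0.54 -0.39  1.64  0.23  1.   -0.3 ] F [-0.7  0.3 -1.4] M [ 0.02  0.01 -0.03] w 0.055
travel [ 0.3637 -0.1215  0.0008] twist [ 7.000e-02  3.000e-02 -3.475e+01]
```

View pics/w3.png

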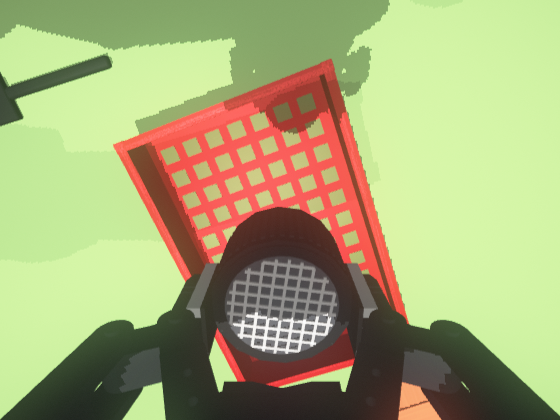

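View pics/s3.png

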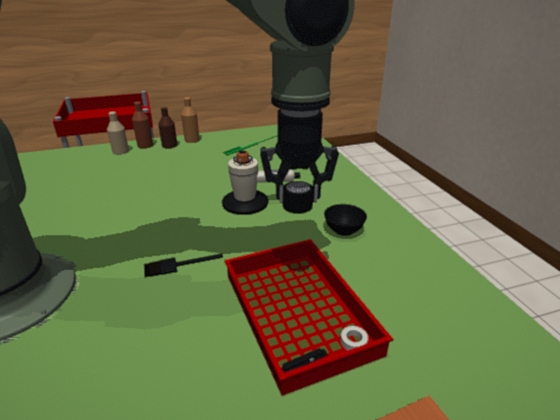

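The cap is lifted and upright, its grille centred near (283,305) in the wrist view. Next I measure its offset in the tool frame.

```bash
python3 -c "
from h import *
s=bot.observe();d=bot.grab_frame('wrist')
g=d['frame'].min(2)
m=(g>110).astype(np.uint8);w=np.zeros_like(m);w[250:362,215:350]=m[250:362,215:350]
w=cv2.morphologyEx(w,cv2.MORPH_CLOSE,np.ones((9,9)))
e=cv2.fitEllipse(cv2.convexHull(max(cv2.findContours(w,0,2)[0],key=cv2.contourArea)));print(e)
o=d['frame'].copy();cv2.ellipse(o,e,(0,0,255),1);cv2.imwrite('pics/w3e.png',o[200:400,150:420])
for uv in (e[0],(283,305)):
  p=onz(d,uv,s['position'][2]+.0305,s);print(p, R.from_euler('xyz',s['tool_rot']).inv().apply(p-s['position']))
for i in range(4): print(bot.observe()['position']); bot.grab_frame('wrist')
"
```

```text
((281.25616455078125, 306.49334716796875), (94.97734832763672, 111.23670196533203), 89.3337631225586)
[ 0.58997197 -0.16274577  0.24024453] [ 0.00435597 -0.00014074 -0.03050033]
[ 0.59080999 -0.16227541  0.24024453] [ 0.00503769  0.00053659 -0.03050099]
[ 0.58888751 -0.16696703  0.20953557]
[ 0.58892519 -0.16693269  0.20946122]
[ 0.58900481 -0.16693804  0.20950906]
[ 0.58909021 -0.16691409  0.20960283]
```

View pics/w3e.png

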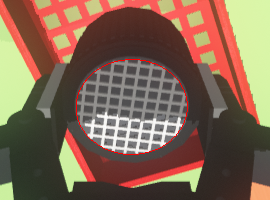

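```bash
python3 -c "
from h import *
delta([.602,.127,.22],1.9)"
```

```text
clock 5.35 pos [ 0.5891 -0.167   0.2097] rot [-3.1407 -0.      1.2936] q [ 0.44  0.55 -0.38  1.64  0.23  1.   -0.3 ] F [-0.1 -0.4 -0.3] M [-0.02 -0.03  0.01] w 0.0553
travel [ 0.2863 -0.0681 -0.0102] twist [-5.000e-02 -2.000e-02 -3.475e+01]
```

Call:
{"name": "apply_moves", "arguments": {
  "commands": [
    {"travel": [0.01,-0.002,-0.004],"twist": [0,0,-1],"claw": 0.045},
    {"travel": [0.04,-0.009,-0.008],"twist": [0,0,-5],"claw": 0.045},
    {"travel": [0.075,-0.018,-0.01],"twist": [0,0,-9],"claw": 0.045},
    {"travel": [0.11,-0.026,-0.01],"twist": [0,0,-13.5],"claw": 0.045},
    {"travel": [0.145,-0.034,-0.01],"twist": [0,0,-18],"claw": 0.045},
    {"travel": [0.18,-0.043,-0.01],"twist": [0,0,-22],"claw": 0.045},
    {"travel": [0.215,-0.051,-0.01],"twist": [0,0,-26],"claw": 0.045},
    {"travel": [0.25,-0.06,-0.01],"twist": [0,0,-30],"claw": 0.045},
    {"travel": [0.275,-0.066,-0.01],"twist": [0,0,-33],"claw": 0.045},
    {"travel": [0.286,-0.068,-0.01],"twist": [0,0,-34.7],"claw": 0.045}
  ]
}}

```text
clock: 6.35
position: [0.6016, 0.1305, 0.2205]
tool_rot: [3.141, -0.001, 1.905]
force: [-0.1, 0.3, -1.0]
grip_width: 0.0552
```

Call:
{"name": "apply_moves", "arguments": {
  "commands": [
    {"travel": [0,0,0],"twist": [0,0,0],"claw": 0.045},
    {"travel": [0,0,0],"twist": [0,0,0],"claw": 0.045},
    {"travel": [0,0,0],"twist": [0,0,0],"claw": 0.045}
  ]
}}

```text
clock: 6.65
position: [0.6024, 0.1251, 0.2202]
tool_rot: [-3.141, 0.001, 1.897]
force: [0.7, -0.5, -0.6]
grip_width: 0.055
```

```bash
python3 -c "
from h import *
delta([.602,.127,.22],1.9)
s=bot.observe();d=bot.grab_frame('wrist');cv2.imwrite('pics/w4.png',d['frame'])"
```

```text
clock 6.65 pos [0.6024 0.1251 0.2202] rot [-3.1414e+00  7.0000e-04  1.8966e+00] q [ 0.08  0.57 -0.57  1.62  0.34  1.05 -0.26] F [ 0.7 -0.5 -0.6] M [ 0.02 -0.08 -0.02] w 0.055
travel [0.0019 0.0003 0.0002] twist [-0.01  0.04 -0.19]
```

View pics/w4.png

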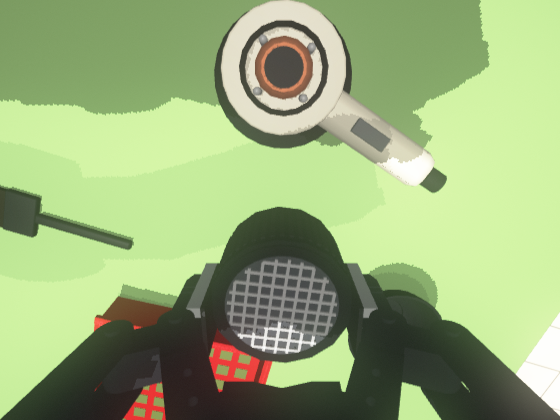

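The spigot is at (284,67), with the pins around it at about (264,41), (312,47), (303,98) and (257,91).

```bash
python3 -c "
from h import *
s=bot.observe();d=bot.grab_frame('wrist');f=d['frame']
hsv=cv2.cvtColor(f,cv2.COLOR_BGR2HSV)
def fit(m,box,hull=True):
  x0,y0,x1,y1=box;w=np.zeros(m.shape,np.uint8);w[y0:y1,x0:x1]=m[y0:y1,x0:x1]
  c=max(cv2.findContours(w,0,2)[0],key=cv2.contourArea)
  return cv2.fitEllipse(cv2.convexHull(c) if hull else c)
cop=(hsv[...,0]<20)&(hsv[...,1]>90)&(hsv[...,2]>60)
e1=fit(cop,(240,25,330,110));print('copper',e1,onz(d,e1[0],.158,s))
hole=(f.max(2)<60); e2=fit(hole,(262,45,308,90));print('hole',e2,onz(d,e2[0],.16,s))
iv=(hsv[...,1]<70)&(hsv[...,2]>120);e3=fit(iv,(215,0,345,136));print('shoulder',e3,onz(d,e3[0],.13,s))
R_=R.from_euler('xyz',s['tool_rot'])
m=(f.min(2)>70);e=fit(cv2.morphologyEx(m.astype(np.uint8),cv2.MORPH_CLOSE,np.ones((9,9))),(215,250,350,362));print(e)
p=onz(d,e[0],s['position'][2]+.0305,s);print('cap',p,R_.inv().apply(p-s['position']))
for z,e in ((.158,e1),(.16,e2)):
  q=onz(d,e[0],z,s);print(R_.inv().apply(q-s['position']))
o=f.copy()
for e in(e1,e2,e3):cv2.ellipse(o,e,(255,0,255),1)
cv2.imwrite('pics/w4e.png',cv2.resize(o[0:150,200:360],None,fx=3,fy=3))
"
```

```text
copper ((283.39788818359375, 67.01547241210938), (57.55914306640625, 61.81329345703125), 1.7759312391281128) [0.57205727 0.2175212  0.158     ]Traceback (most recent call last):
  File "<string>", line 11, in <module>
    hole=(f.max(2)<60); e2=fit(hole,(262,45,308,90));print('hole',e2,onz(d,e2[0],.16,s))
                           ~~~^^^^^^^^^^^^^^^^^^^^^^
  File "<string>", line 7, in fit
    c=max(cv2.findContours(w,0,2)[0],key=cv2.contourArea)
ValueError: max() iterable argument is empty
```

```bash
python3 -c "
from h import *
s=bot.observe();d=bot.grab_frame('wrist');f=d['frame']
hsv=cv2.cvtColor(f,cv2.COLOR_BGR2HSV)
def fit(m,box):
  x0,y0,x1,y1=box;w=np.zeros(m.shape,np.uint8);w[y0:y1,x0:x1]=m[y0:y1,x0:x1]
  c=max(cv2.findContours(w,0,2)[0],key=cv2.contourArea)
  return cv2.fitEllipse(cv2.convexHull(c))
cop=(hsv[...,0]<20)&(hsv[...,1]>90)&(hsv[...,2]>60)
R_=R.from_euler('xyz',s['tool_rot']);o=f.copy()
print(f[67,284])
L=[('cop',cop,(240,25,330,110),.158),('hole',f.max(2)<100,(262,45,308,90),.16),('sh',(hsv[...,1]<70)&(hsv[...,2]>120),(215,0,345,136),.13),('cap',cv2.morphologyEx((f.min(2)>70).astype(np.uint8),cv2.MORPH_CLOSE,np.ones((9,9))),(215,250,350,362),s['position'][2]+.0305)]
for n,m,b,z in L:
  e=fit(m,b);p=onz(d,e[0],z,s);print(n,np.round(e[0],1),np.round(e[1],1),p.round(4),R_.inv().apply(p-s['position']).round(4));cv2.ellipse(o,e,(255,0,255),1)
cv2.imwrite('pics/w4e.png',cv2.resize(o[0:370,180:370],None,fx=1.6,fy=1.6))
"
```

```text
[69 74 76]
cop [283.3  67.5] [57.8 61.6] [0.572  0.2175 0.158 ] [0.097  0.0008 0.0622]
hole [283.2  67.3] [38.3 40.8] [0.572  0.2174 0.16  ] [0.0969 0.0007 0.0602]
sh [288.5  72.5] [128.5 150.8] [0.5757 0.2176 0.13  ] [0.096  0.0043 0.0902]
cap [281.9 340.2] [135.4 168.8] [0.6061 0.1145 0.2508] [-0.0116 -0.     -0.0305]
```

View pics/w4e.png

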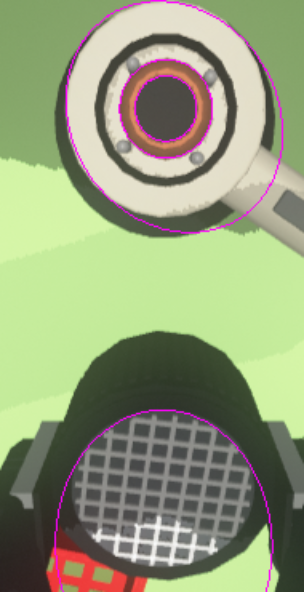

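Call:
{"name": "apply_moves", "arguments": {
  "commands": [
    {"travel": [0.01,0,0],"twist": [0,0,0],"claw": 0.045},
    {"travel": [0.03,0,0],"twist": [0,0,0],"claw": 0.045},
    {"travel": [0.055,0.0005,0],"twist": [0,0,0],"claw": 0.045},
    {"travel": [0.075,0.0005,0.005],"twist": [0,0,0],"claw": 0.045},
    {"travel": [0.088,0.0005,0.015],"twist": [0,0,0],"claw": 0.045},
    {"travel": [0.092,0.0005,0.025],"twist": [0,0,0],"claw": 0.045},
    {"travel": [0.0925,0.0005,0.035],"twist": [0,0,0],"claw": 0.045},
    {"travel": [0.0925,0.0005,0.035],"twist": [0,0,0],"claw": 0.045},
    {"travel": [0.0925,0.0005,0.035],"twist": [0,0,0],"claw": 0.045},
    {"travel": [0.0925,0.0005,0.035],"twist": [0,0,0],"claw": 0.045}
  ]
}}

```text
clock: 7.8
position: [0.5733, 0.2138, 0.1855]
tool_rot: [3.141, 0.0, 1.898]
force: [-0.9, -0.8, -1.8]
grip_width: 0.0549
```

```bash
python3 -c "
from h import *
delta([.572+.0013,.217-.004,.18],1.9)
for n in('top','side'):
  d=bot.grab_frame(n);cv2.imwrite('pics/%s5.png'%n,d['frame'])
  c=proj(d,[.572,.217,.16]);print(n,c);x,y=int(c[0])-45,int(c[1])-60
  cv2.imwrite('pics/%s5c.png'%n,cv2.resize(d['frame'][y:y+100,x:x+90],None,fx=4,fy=4))
a=cv2.imread('pics/top5c.png');b=cv2.imread('pics/side5c.png');cv2.imwrite('pics/c5.png',np.hstack([a,b]))
"
```

```text
clock 7.8 pos [0.5733 0.2138 0.1855] rot [3.1411e+00 1.0000e-04 1.8981e+00] q [-0.07  0.6  -0.56  1.66  0.37  0.99 -0.44] F [-0.9 -0.8 -1.8] M [ 0.03  0.02 -0.03] w 0.0549
travel [-0.0007 -0.0003  0.0055] twist [ 0.03  0.01 -0.11]
top (np.float64(147.80502687614066), np.float64(212.1149779983052))
side (np.float64(242.39802200597893), np.float64(151.8329661394913))
```

View pics/c5.png

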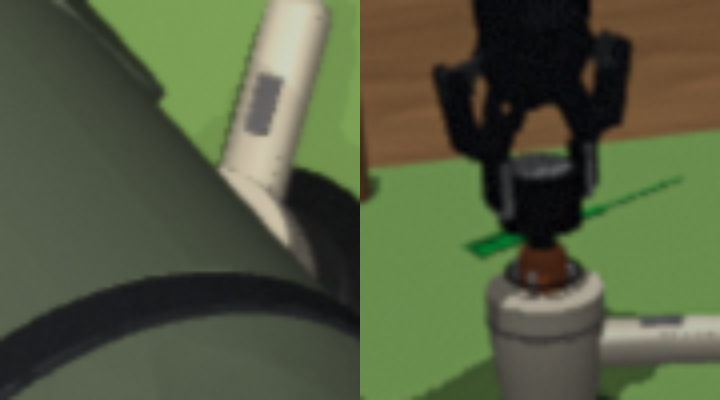

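The top view is blocked by the arm. In the side view the cap sits over the spigot, aligned within about 1 px. Lowering to just above the pins.

Call:
{"name": "apply_moves", "arguments": {
  "commands": [
    {"travel": [-0.0005,0,0.006],"twist": [0,0,0],"claw": 0.045},
    {"travel": [-0.0005,0,0.012],"twist": [0,0,0],"claw": 0.045},
    {"travel": [-0.0005,0,0.016],"twist": [0,0,0],"claw": 0.045},
    {"travel": [-0.0005,0,0.02],"twist": [0,0,0],"claw": 0.045},
    {"travel": [-0.0005,0,0.024],"twist": [0,0,0],"claw": 0.045},
    {"travel": [-0.0005,0,0.024],"twist": [0,0,0],"claw": 0.045}
  ]
}}

```text
clock: 8.5
position: [0.5728, 0.2138, 0.1606]
tool_rot: [-3.141, -0.0, 1.899]
force: [0.7, -0.1, -1.4]
grip_width: 0.0554
```

```bash
python3 -c "
from h import *
delta([.572+.0013,.217-.004,.1575],1.9)"
```

```text
clock 8.5 pos [0.5728 0.2138 0.1606] rot [-3.1407 -0.      1.8993] q [-0.08  0.63 -0.55  1.68  0.39  0.94 -0.45] F [ 0.7 -0.1 -1.4] M [-0.02  0.02  0.01] w 0.0554
travel [-0.0009  0.0003  0.0031] twist [-0.05 -0.   -0.04]
```

The rim is about 9 mm over the spigot with no side force. Pressing lightly next.

Call:
{"name": "apply_moves", "arguments": {
  "commands": [
    {"travel": [0,0,0.001],"twist": [0,0,0],"claw": 0.045},
    {"travel": [0,0,0.002],"twist": [0,0,0],"claw": 0.045},
    {"travel": [0,0,0.003],"twist": [0,0,0],"claw": 0.045},
    {"travel": [0,0,0.004],"twist": [0,0,0],"claw": 0.045},
    {"travel": [0,0,0.004],"twist": [0,0,0],"claw": 0.045}
  ]
}}

```text
clock: 9.0
position: [0.5731, 0.2139, 0.1574]
tool_rot: [3.141, 0.0, 1.899]
force: [0.3, -0.3, 2.6]
grip_width: 0.0549
```

```bash
python3 -c "
from h import *
delta([.572+.0013,.217-.004,.1575],1.9)"
```

```text
clock 9.0 pos [0.5731 0.2139 0.1574] rot [3.1413 0.     1.8991] q [-0.08  0.64 -0.55  1.68  0.4   0.93 -0.46] F [ 0.3 -0.3  2.6] M [-0.1   0.19 -0.05] w 0.0549
travel [-0.001  -0.0001 -0.0001] twist [ 0.02  0.   -0.05]
```

Call:
{"name": "apply_moves", "arguments": {
  "commands": [
    {"travel": [0,0,0.001],"twist": [0,0,0],"claw": 0.045},
    {"travel": [0,-0.0002,0.001],"twist": [0,0,3],"claw": 0.045},
    {"travel": [0,-0.0004,0.001],"twist": [0,0,6],"claw": 0.045},
    {"travel": [0,-0.0006,0.001],"twist": [0,0,9],"claw": 0.045},
    {"travel": [0.0001,-0.0008,0.001],"twist": [0,0,12],"claw": 0.045}
  ]
}}

```text
clock: 9.5
position: [0.5729, 0.2141, 0.1571]
tool_rot: [3.14, -0.001, 1.688]
force: [-0.9, -0.8, 11.4]
grip_width: 0.0552
```

```bash
python3 -c "
from h import *
delta([.572+.0013,.217-.004,.1575],1.9)"
```

```text
clock 9.5 pos [0.5729 0.2141 0.1571] rot [ 3.1396e+00 -5.0000e-04  1.6876e+00] q [-0.12  0.62 -0.5   1.69  0.36  0.92 -0.64] F [-0.9 -0.8 11.4] M [-0.12  0.08  0.15] w 0.0552
travel [-0.0011  0.0002 -0.0004] twist [  0.12  -0.02 -12.17]
```

Call:
{"name": "apply_moves", "arguments": {
  "commands": [
    {"travel": [0,-0.0002,-0.0004],"twist": [0,0,3],"claw": 0.045},
    {"travel": [0,-0.0004,-0.0004],"twist": [0,0,6],"claw": 0.045},
    {"travel": [0,-0.0006,-0.0004],"twist": [0,0,9],"claw": 0.045},
    {"travel": [0.0001,-0.0008,-0.0004],"twist": [0,0,12],"claw": 0.045}
  ]
}}

```text
clock: 9.9
position: [0.5719, 0.2141, 0.1572]
tool_rot: [3.14, -0.001, 1.478]
force: [0.2, 0.3, 7.2]
grip_width: 0.0553
```

Call:
{"name": "apply_moves", "arguments": {
  "commands": [
    {"travel": [0,-0.0002,0],"twist": [0,0,3],"claw": 0.045},
    {"travel": [0,-0.0004,0],"twist": [0,0,6],"claw": 0.045},
    {"travel": [0,-0.0006,0],"twist": [0,0,9],"claw": 0.045},
    {"travel": [0.0001,-0.0008,0],"twist": [0,0,12],"claw": 0.045}
  ]
}}

```text
clock: 10.3
position: [0.5708, 0.214, 0.1568]
tool_rot: [3.141, -0.0, 1.269]
force: [0.2, 0.4, -0.7]
grip_width: 0.0552
```

The force fell to zero between 24° and 36°, so the cap may have keyed. I'll test by lowering.

Call:
{"name": "apply_moves", "arguments": {
  "commands": [
    {"travel": [0,0,0.001],"twist": [0,0,0],"claw": 0.045},
    {"travel": [0,0,0.002],"twist": [0,0,0],"claw": 0.045},
    {"travel": [0,0,0.003],"twist": [0,0,0],"claw": 0.045},
    {"travel": [0,0,0.004],"twist": [0,0,0],"claw": 0.045}
  ]
}}

```text
clock: 10.7
position: [0.5714, 0.2144, 0.154]
tool_rot: [3.14, -0.002, 1.272]
force: [-3.9, -1.5, 21.8]
grip_width: 0.0548
```

```bash
python3 -c "
from h import *
delta([.572+.0013,.217-.004,.1435],1.269)"
```

```text
clock 10.7 pos [0.5714 0.2144 0.154 ] rot [ 3.1399e+00 -1.6000e-03  1.2722e+00] q [-0.19  0.61 -0.39  1.7   0.29  0.89 -1.  ] F [-3.9 -1.5 21.8] M [-0.35  0.7  -0.68] w 0.0548
travel [-0.0008  0.0022  0.0105] twist [ 0.1  -0.09  0.18]
```

There is wedging (22 N, moment z −0.68 N·m): a keyway edge is on the pin domes and urges further turning in the same direction. I'll ease up and turn a little further.

Call:
{"name": "apply_moves", "arguments": {
  "commands": [
    {"travel": [0,0,-0.002],"twist": [0,0,0],"claw": 0.045},
    {"travel": [0,-0.0001,-0.002],"twist": [0,0,2],"claw": 0.045},
    {"travel": [0,-0.0003,-0.002],"twist": [0,0,4],"claw": 0.045},
    {"travel": [0,-0.0004,-0.002],"twist": [0,0,6],"claw": 0.045},
    {"travel": [0,-0.0004,-0.002],"twist": [0,0,6],"claw": 0.045}
  ]
}}

```text
clock: 11.2
position: [0.57, 0.2141, 0.1544]
tool_rot: [-3.141, 0.0, 1.165]
force: [-0.1, 0.3, -0.2]
grip_width: 0.0546
```

```bash
python3 -c "
from h import *
delta([.572+.0013,.217-.004,.1435],1.269)"
```

```text
clock 11.2 pos [0.57   0.2141 0.1544] rot [-3.1413e+00  5.0000e-04  1.1647e+00] q [-0.21  0.6  -0.37  1.7   0.27  0.89 -1.09] F [-0.1  0.3 -0.2] M [ 0.06 -0.01 -0.  ] w 0.0546
travel [0.0003 0.0035 0.0109] twist [-0.02  0.03 -5.98]
```

Call:
{"name": "apply_moves", "arguments": {
  "commands": [
    {"travel": [0,0,0.001],"twist": [0,0,0],"claw": 0.045},
    {"travel": [0,0,0.002],"twist": [0,0,0],"claw": 0.045},
    {"travel": [0,0,0.003],"twist": [0,0,0],"claw": 0.045},
    {"travel": [0,0,0.004],"twist": [0,0,0],"claw": 0.045},
    {"travel": [0,0,0.005],"twist": [0,0,0],"claw": 0.045}
  ]
}}

```text
clock: 11.7
position: [0.5702, 0.214, 0.1496]
tool_rot: [-3.142, 0.0, 1.166]
force: [-2.0, -0.5, 4.2]
grip_width: 0.055
```

```bash
python3 -c "
from h import *
delta([.572+.0013,.217-.004,.1435],1.269)"
```

```text
clock 11.7 pos [0.5702 0.214  0.1496] rot [-3.1415e+00  1.0000e-04  1.1662e+00] q [-0.21  0.61 -0.37  1.7   0.27  0.88 -1.09] F [-2.  -0.5  4.2] M [-0.11  0.34 -0.04] w 0.055
travel [0.0003 0.0033 0.0061] twist [-0.    0.   -5.89]
```

It has keyed and is now compressing the seal (about 4 N). Pushing home.

Call:
{"name": "apply_moves", "arguments": {
  "commands": [
    {"travel": [0,0,0.001],"twist": [0,0,0],"claw": 0.045},
    {"travel": [0,0,0.002],"twist": [0,0,0],"claw": 0.045},
    {"travel": [0,0,0.003],"twist": [0,0,0],"claw": 0.045},
    {"travel": [0,0,0.004],"twist": [0,0,0],"claw": 0.045},
    {"travel": [0,0,0.005],"twist": [0,0,0],"claw": 0.045},
    {"travel": [0,0,0.006],"twist": [0,0,0],"claw": 0.045}
  ]
}}

```text
clock: 12.3
position: [0.5703, 0.214, 0.1437]
tool_rot: [3.142, -0.0, 1.166]
force: [-4.2, -2.0, 7.4]
grip_width: 0.0548
```

```bash
python3 -c "
from h import *
delta([.572+.0013,.217-.004,.1435],1.269)"
```

```text
clock 12.3 pos [0.5703 0.214  0.1437] rot [ 3.1416 -0.      1.1661] q [-0.21  0.62 -0.36  1.71  0.27  0.87 -1.09] F [-4.2 -2.   7.4] M [-0.26  0.67  0.  ] w 0.0548
travel [0.0003 0.0032 0.0002] twist [ 0.  -0.  -5.9]
```

Call:
{"name": "apply_moves", "arguments": {
  "commands": [
    {"travel": [0,0,0.0007],"twist": [0,0,0],"claw": 0.045},
    {"travel": [0,0,0.0014],"twist": [0,0,0],"claw": 0.045},
    {"travel": [0,0,0.002],"twist": [0,0,0],"claw": 0.045},
    {"travel": [0,0,0.002],"twist": [0,0,0],"claw": 0.045}
  ]
}}

```text
clock: 12.7
position: [0.5704, 0.2142, 0.1433]
tool_rot: [3.141, -0.0, 1.166]
force: [-11.8, -5.5, 33.0]
grip_width: 0.0551
```

```bash
python3 -c "
from h import *
delta([.572+.0013,.217-.004,.1435],1.269)
d=bot.grab_frame('wrist');cv2.imwrite('pics/w6.png',d['frame'])
d=bot.grab_frame('side');cv2.imwrite('pics/s6.png',cv2.resize(d['frame'][90:210,190:310],None,fx=5,fy=5))
"
```

```text
clock 12.7 pos [0.5704 0.2142 0.1433] rot [ 3.1407e+00 -5.0000e-04  1.1659e+00] q [-0.21  0.62 -0.36  1.71  0.27  0.86 -1.09] F [-11.8  -5.5  33. ] M [-0.98  2.68  0.06] w 0.0551
travel [ 0.0001  0.0031 -0.0002] twist [ 0.05 -0.02 -5.9 ]
```

View pics/s6.png

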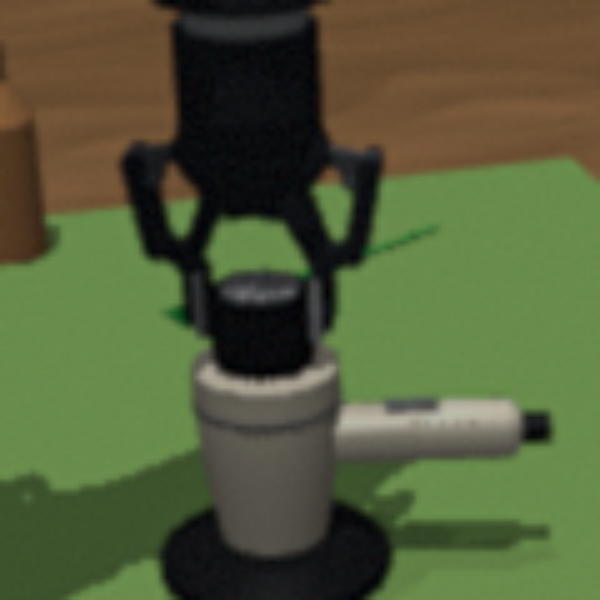

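View pics/w6.png

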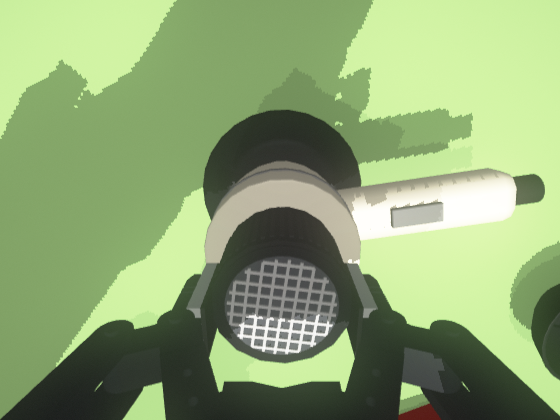

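The cap hit a hard stop at TCP z 0.1433 (home predicted at 0.1435). It hasn't slipped in the grip: the grille is at the same pixels, (282,305). I'll ease the push and let it settle.

Call:
{"name": "apply_moves", "arguments": {
  "commands": [
    {"travel": [0,0,-0.0007],"twist": [0,0,0],"claw": 0.045},
    {"travel": [0,0,-0.0007],"twist": [0,0,0],"claw": 0.045},
    {"travel": [0,0,-0.0007],"twist": [0,0,0],"claw": 0.045},
    {"travel": [0,0,-0.0007],"twist": [0,0,0],"claw": 0.045},
    {"travel": [0,0,-0.0007],"twist": [0,0,0],"claw": 0.045}
  ]
}}

```text
clock: 13.3
position: [0.5703, 0.2141, 0.1434]
tool_rot: [3.141, -0.0, 1.166]
force: [-8.6, -3.5, 23.1]
grip_width: 0.0549
```

```bash
python3 -c "
from h import *
delta([.572+.0013,.217-.004,.1435],1.269)
s=bot.observe();print((s['position']+R.from_euler('xyz',s['tool_rot']).apply([.004,0,0])).round(4))
d=bot.grab_frame('top')
for n in ('top','side'):
  a=cv2.imread('pics/%s0.png'%n);b=bot.grab_frame(n)['frame'];cv2.imwrite('pics/%s7.png'%n,b)
delta([.572+.0013,.217-.004,.1435],1.269)
"
```

```text
clock 13.3 pos [0.5703 0.2141 0.1434] rot [ 3.141e+00 -3.000e-04  1.166e+00] q [-0.21  0.62 -0.36  1.71  0.27  0.86 -1.09] F [-8.6 -3.5 23.1] M [-0.73  1.94  0.01] w 0.0549
travel [ 0.0001  0.0032 -0.0001] twist [ 0.03 -0.02 -5.9 ]
[0.5719 0.2178 0.1434]
clock 13.45 pos [0.5703 0.2142 0.1435] rot [ 3.1409e+00 -3.0000e-04  1.1661e+00] q [-0.21  0.62 -0.36  1.71  0.27  0.86 -1.09] F [-10.1  -3.2  23.4] M [-0.66  1.98  0.06] w 0.055
travel [ 0.0001  0.0032 -0.    ] twist [ 0.04 -0.02 -5.9 ]
```

View pics/side7.png

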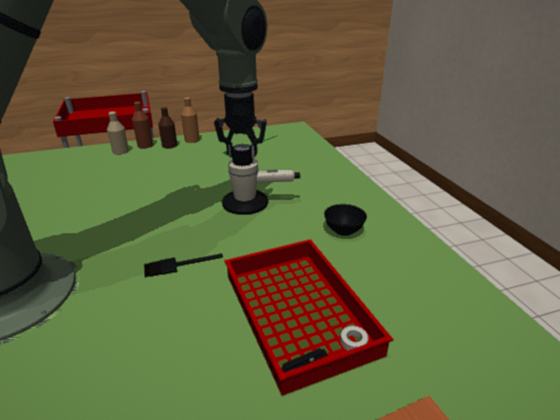

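The cap is home on the spigot at (243,155), and the tape, clip, bowl and brush are at their starting pixels. The push is steady at 23 N, so I'm handing in.

```bash
python3 -c "
from workcell import bot
print(bot.job_done())"
```

```text
the job is handed in; nothing more can be done
None
```

I lifted the cap out of the basket, set it grille up over the spigot and turned it about 42° until the keyways dropped over the pins. I then pushed it home and handed in at 13.5 s while still gripping it and pushing down. No verdict was reported.

**Last checks:**
- **Height:** it met a hard stop at TCP height 0.1433–0.1435 m, against 0.1435 m predicted for fully home. That puts the seal ring about fully down, judged from the height because I can't read the seal joint directly.
- **Position:** the cap's axis is within about 1 mm of the measured spigot, and the tool tilt is under 0.001 rad.
- **Grip and push:** the downward push held steady at about 23 N, with the fingers at 55 mm on the cap at a 60 N grip setting. The grille had not shifted in the fingers.
- **Other objects:** by eye, the tape roll, clip, bowl and brush sit at their starting places in the side view.

**What didn't go cleanly:**
- My first press after the drop wedged on the pin domes at 22 N. I eased off, turned another 6°, and it then went down freely.
- A sideways force of about 10 N remains at the final pose, probably a small off-centre load, though the cap's position agrees.
- The top camera was blocked by the arm, so it could not confirm the final centring.

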